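# Set the swivel fence to the long mark and lock it

### The job

Set the swivel fence for the next frame corner: push the ring's lever round by its upright post until the pointer opposite it stands on the one long mark of the scale, and then push the upright locking handle over until it lies fully down, without disturbing the setting. Only push with the fingers: do not grip the post or the handle between them, and leave everything else on the bench where it is.

Things in the scene. Friction and masses are not known exactly. Their poses are not given: they have to be found in the camera images.
- jig: the swivel-fence jig, fixed to the bench: a round grey base 180 dia x 20 high carrying the ring; origin on the ring's axis at bench level, z up. At jig yaw 0 its x points away from the robot. Beside the base on its own -y side stands the locking handle.
- scale: fixed white-enamelled steel arc on the far side of the jig, 26 high, from 86 to 136 mm from the ring's axis, origin on the ring's axis at bench level, its x running out along the long mark. It carries seven thin black marks 10 degrees apart: the middle one is long (30 x 4), the three on either side are short (11 x 2.5). It is clamped at a different angle about the axis from time to time.
- long_mark (a point): inner end of the long mark, on top of the scale, 103 mm from the ring's axis, 27 mm above the bench.
- pointer_tip (a point): tip of the ring's pointer, a black blade (12 wide, narrowing to 5 at the tip, 31 to 43 above the bench), 103 mm from the ring's axis, 34 mm above the bench, passing just over the scale. It lies exactly opposite the lever.
- post_mid (a point): on the axis of the lever's upright black post, 65 mm above the bench. The post is 18 dia, 125 mm from the ring's axis, and stands from 29 to 88 above the bench at the end of a flat steel lever arm (16 wide, from 29 to 41 above the bench). z up.
- ring (a joint): angle of the ring (160 dia, top 41 above the bench, with a hub 56 high at its middle and a 118 long aluminium fence bar 67 high on it), rad, about the upright axis, counter-clockwise from above positive, range -1.0 to 1.0; at 0 the pointer is along the jig's +x and the lever along its -x. It starts near its clockwise end, with the mark counter-clockwise of the pointer. Stiff: about 2.5 N at the post moves it; it stays where it is left.
- lock (a joint): angle of the locking handle, rad: 0 = upright, 1.45 = fully down (its stop). It swings over towards the jig's +x. It starts upright or leaning at most 0.25 that way. About 2 to 3 N at its end moves it; it stays where it is left.
- lock_hinge (a point): hinge axis of the locking handle (along the jig's y), at -35, -115 mm in the jig's x, y and 34 mm above the bench, on a grey block 26 x 34, top at 38.
- lock_tip (a point): middle of the free end of the locking handle, a flat steel bar 66 long from its hinge, 12 thick (its own x, the way it swings) and 16 wide (its own y); the point's z runs along the bar, away from the hinge. Upright, the end stands 100 above the bench.
- tube_stub: short offcut of square steel tube standing on end, 34 x 34 x 55 high, 3 mm wall; origin centre of its underside. Bystander near the jig.
- magnet: flat square welding magnet, steel and red, 70 x 70 x 20 high; origin centre of underside. Bystander near the jig.
- soapstone: white marking stick lying flat, 12 x 110 x 8 high, long along its own y; origin centre of underside. Bystander beyond the scale.
- tube_length: square steel tube lying down, 200 x 30 x 30 high, long along its own x; origin centre of underside. Bystander at the robot's left.
- brush: hand brush lying along its own x. Bystander at the robot's left.
- hammer: hammer lying along its own x. Bystander at the robot's right.
- tip_cup: open steel cup, 72 dia x 70 high; origin centre of underside. Bystander at the robot's right.
Things that resemble listed ones, but are neither listed nor needed, are in the scene too. Leave any yellow look-alike of the scale alone.

How it is judged:
On the way, in this order (a step that is already met when the one before it is completed fails the run):
1. with the handle still up, the pointer stands on the long mark (horizontal distance between pointer_tip and long_mark below 0.004 m and value of joint lock below 0.5 rad and velocity of joint ring between -0.05 and 0.05 rad/s), for 0.3 s.
2. the locking handle is pushed fully down, the pointer still on the mark (horizontal distance between pointer_tip and long_mark below 0.004 m and value of joint lock above 1.3 rad), for 0.2 s.
At the end, for the whole second after the job is handed in: the pointer's tip is within 4 mm (sideways) of the inner end of the long mark, at rest, and the locking handle is down past 1.3 rad (stop at 1.45) (all of step 2 and velocity of joint ring between -0.05 and 0.05 rad/s); the robot touches nothing.
It fails at once if a bystander is shifted by more than 30 mm, lifted by more than 20 mm or knocked over (distance of any of tube_stub, magnet, soapstone, tube_length, brush, hammer, tip_cup from where it was at the start of the episode above 0.03 m or height (world z) of any of tube_stub, magnet, soapstone, tube_length, brush, hammer, tip_cup above 0.02 m or angle between any of tube_stub, tip_cup's own z axis and vertical above 0.5 rad).
It fails at once if the lever's post is gripped between the fingers ((x of the grasp point in the frame of post_mid between -0.008 and 0.008 m and y of the grasp point in the frame of post_mid between -0.008 and 0.008 m and z of the grasp point in the frame of post_mid between -0.036 and 0.02 m) and contact force between the fingers and anything else above 1 N).
It fails at once if the locking handle is gripped between the fingers ((x of the grasp point in the frame of lock_tip between -0.005 and 0.005 m and y of the grasp point in the frame of lock_tip between -0.007 and 0.007 m and z of the grasp point in the frame of lock_tip between -0.06 and -0.002 m) and contact force between the fingers and anything else above 1 N).
It also fails if it takes over 54 s, if anything falls off the work surface, if the arm or the gripper's body presses on something with over 40 N, if the wrist force passes 120 N, or if a joint passes its speed limit or range.

### The arm

A 6-joint arm with a two-finger parallel gripper is mounted at the origin on the work surface. World frame = base frame: x ahead of the robot, y to its left, z up, the work surface at z = 0. Lengths are in m, angles in rad, forces in N, time in s.
With the tool pointing down it reaches from about 0.25 to 0.725 m from the base axis. Payload 9.7 kg.
Tool frame: the origin (TCP) lies between the finger pads; the fingertips stand robot.finger_overhang ahead of it and the grasp point (between the pads) lies 11 mm behind it (robot.finger_overhang is the distance from the TCP to the fingertips, in m); z points along the fingers, y is the line along which they close (so a half turn about z gives the same grasp; the last joint's range is limited). The gripper opens to 85 mm and grips with 20 to 120 N. Pads are 22 mm wide; open, the fingers measure 114 mm over their backs; the gripper's body (76 mm by 85 mm) begins 54 mm behind the grasp point. The pads swing forward as they close: fully open they stand 13 mm farther back than shut.
Start: joints at [-1.297, 0.087, 0.176, 1.66, 0, 1.571], TCP at [0.149, -0.53, 0.239] pointing down, gripper open.
Joint ranges: [-3.13, 3.13], [-0.85, 1.81], [-1.15, 1.24], [-2.2, 2.28], [-1.44, 1.52], [-3.14, 3.14]. Speed limits (rad/s): [2.22, 2.22, 2.57, 3.14, 3.14, 3.14].

### API

Orientations are given as [roll, pitch, yaw] about the fixed x, y, z axes, in that order (R = Rz(yaw) Ry(pitch) Rx(roll)).
In Python, from station import robot gives the robot as it stands.
- The arm moves only by the tool jog_arm, never from a script. Its argument "targets" is a list of rows, each a list of 5 numbers: the shift along the tool's x, y, z in mm, then the turn about the tool's z in degrees, then the finger opening in mm, from 0 to 85.4. A call has 1 to 5 rows; each row is the pose to reach, as a shift and turn from the pose commanded when the call began, along the tool's axes at that moment; what a row does not reach only later rows make up. A row lasts 1/10 s, in which the tool goes at most 50 mm and 8.59 degrees, less where a joint would pass 70% of its speed; a pose out of reach is approached as far as the arm can. A call with a gripper value outside its range is refused whole. The fingers move at their own pace and stop on an object; the grip force is fixed at half the most. Time passes only in rows, so rows that repeat a pose let the fingers close. It gives the time, the measured TCP pose, the force, the opening and the grip force at its end, in the units of the state.
- robot.read_state(): the state, without advancing time (a new reading comes with each control period).
- robot.snapshot(name): name is "scene" or "top"; returns the picture (400x640x3 uint8, red, green, blue); there is no depth.
- robot.camera_params(name): a dict with "mtx" (3x3 intrinsics, pixels), "k1" (the pictures are not rectified: a ray, as slopes to the right and down, at radius r is drawn at 1 + k1 r^2 times it, then the intrinsics apply), "world_from_camera" (4x4, takes a point from camera to world coordinates). Camera axes: x right, y down, z forward; pixel columns grow to the right and rows downward; lengths in m; the calibration is good to about 2 mm. A picture is of the moment at which its call begins. camera_params takes no time and is no camera call.
- robot.sign_off(): hands the job in; it is judged then, once.
The state is a dict: "time_s": time; "q": joint angles; "qvel": joint speeds; "tau": joint torques, N m; "ee_pos": TCP position; "eef_rot": TCP orientation; "ft_force": force on the tool from outside, world axes, zero at the start; "moment": the same for the moment, N m; "grip_width": finger opening in m; "grip_force": force on a finger pad.
Only numpy, scipy, OpenCV 4.12 (cv2) and the standard library are available. Lean on these libraries where they do the work, as an engineer would, in place of code of your own. Each camera call takes 0.05 s, during which the arm holds its last target. There are 200 camera calls.

## Working session

There is one attempt and no reset: what is moved stays moved. The work goes in short steps, Python scripts to look and compute and a tool call to move; the robot and the scene stay as the last step left them, time stands still between calls to the robot, and variables do not carry over. Pictures are saved under pics/ and viewed, at most 10 in all, crops included, and the job is handed in when it is done.

Besides the shell and the picture viewer there is one more tool, called after "Emit:" as name(argument=value, ...), one argument or row to a line, values as JSON. jog_arm: Moves the arm, as the interface text tells. Its arguments: {"type":"object","properties":{"targets":{"type":"array"}},"required":["targets"]}

```bash
mkdir -p pics
cat > h.py <<'E'
import numpy as np, cv2
from station import robot
def proj(name,P):
    c=robot.camera_params(name);T=np.linalg.inv(c["world_from_camera"])
    p=np.atleast_2d(P)@T[:3,:3].T+T[:3,3]
    s=p[:,:2]/p[:,2:];s=s*(1+c["k1"]*(s**2).sum(1,keepdims=True))
    return s@np.array(c["mtx"])[:2,:2].T+np.array(c["mtx"])[:2,2]
def unproj(name,uv,z):
    c=robot.camera_params(name);T=np.array(c["world_from_camera"])
    d=(np.atleast_2d(uv)-np.array(c["mtx"])[:2,2])@np.linalg.inv(np.array(c["mtx"])[:2,:2]).T
    s=d.copy()
    for _ in range(20): s=d/(1+c["k1"]*(s**2).sum(1,keepdims=True))
    r=np.c_[s,np.ones(len(s))]@T[:3,:3].T
    return T[:3,3]+r*((z-T[2,3])/r[:,2])[:,None]
def save(name,f,crop=None,k=1):
    im=robot.snapshot(name)[:,:,::-1]
    if crop: u0,v0,u1,v1=crop; im=im[v0:v1,u0:u1]
    cv2.imwrite("pics/"+f,cv2.resize(im,None,fx=k,fy=k,interpolation=cv2.INTER_CUBIC))
E
python3 - <<'E'
from h import *
save("top","t1.png");save("scene","s1.png")
s=robot.read_state();print(s,robot.finger_overhang)
for n in("top","scene"):print(robot.camera_params(n))
E
```

```text
{'time_s': 0.1, 'q': array([-1.29704062e+00,  8.73905163e-02,  1.75228997e-01,  1.65986395e+00,
        1.93316185e-05,  1.57079298e+00]), 'qvel': array([-0.00121762, -0.0013894 ,  0.00206317,  0.00013457, -0.00116583,
        0.00098389]), 'tau': array([-4.73648088e-04, -5.21561730e+01,  4.65654016e+01,  1.60199666e-02,
        1.03476216e-05, -8.34380671e-06]), 'ee_pos': array([ 0.14863805, -0.52930716,  0.23867001]), 'eef_rot': array([-3.14036351e+00, -1.93357202e-05,  2.73759033e-01]), 'ft_force': array([ 0.02056107,  0.06949369, -0.57071425]), 'moment': array([-0.00713324, -0.03102019,  0.03190097]), 'grip_force': 0.0, 'grip_width': 0.08543983057220834} 0.008
{'mtx': array([[372.23506616,   0.        , 313.2495335 ],
       [  0.        , 372.23506616, 201.21311311],
       [  0.        ,   0.        ,   1.        ]]), 'k1': -0.03968690668588435, 'world_from_camera': array([[-0.0062395 , -0.98304285,  0.18326982,  0.27427719],
       [-0.9996548 ,  0.01080934,  0.02394663, -0.02489481],
       [-0.02552159, -0.18305714, -0.98277095,  1.14469981],
       [ 0.        ,  0.        ,  0.        ,  1.        ]])}
{'mtx': array([[374.76192732,   0.        , 322.37956638],
       [  0.        , 374.76192732, 199.75462389],
       [  0.        ,   0.        ,   1.        ]]), 'k1': -0.07142072898784954, 'world_from_camera': array([[ 0.49593291,  0.71972655, -0.48584385,  0.95223835],
       [ 0.86829779, -0.40427357,  0.28744014, -0.30349064],
       [ 0.01046447, -0.56440817, -0.82542953,  0.93616004],
       [ 0.        ,  0.        ,  0.        ,  1.        ]])}
```

View pics/t1.png

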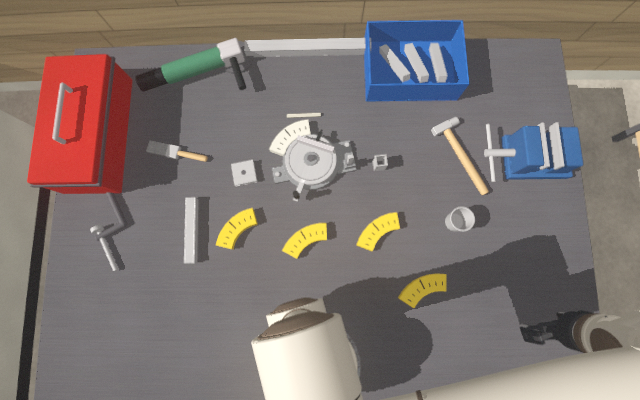

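View pics/s1.png

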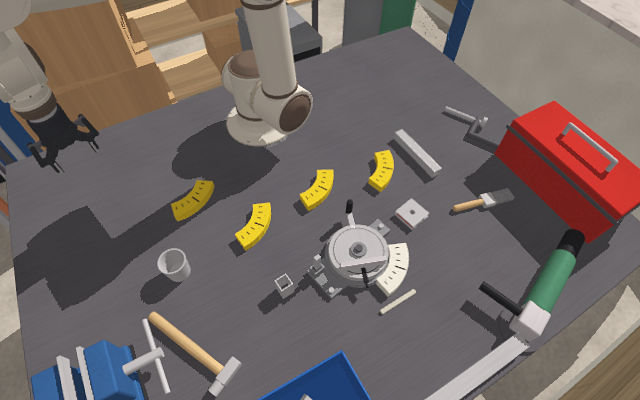

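The white scale is at top (292,137). The look-alikes are the yellow arcs at (237,229), (305,240), (380,231) and (423,290). The post is near (299,195), the handle near (348,158) and the tube stub at (380,162). I'll check these in close crops.

Run:
```python
from h import *
import cv2
a=cv2.imread("pics/t1.png")[105:210,230:400];b=cv2.imread("pics/s1.png")[185:315,270:430]
cv2.imwrite("pics/c1.png",cv2.resize(a,None,fx=4.7,fy=4.7,interpolation=cv2.INTER_CUBIC))
cv2.imwrite("pics/c2.png",cv2.resize(b,None,fx=4.5,fy=4.5,interpolation=cv2.INTER_CUBIC))
```

```text
(no output)
```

View pics/c1.png

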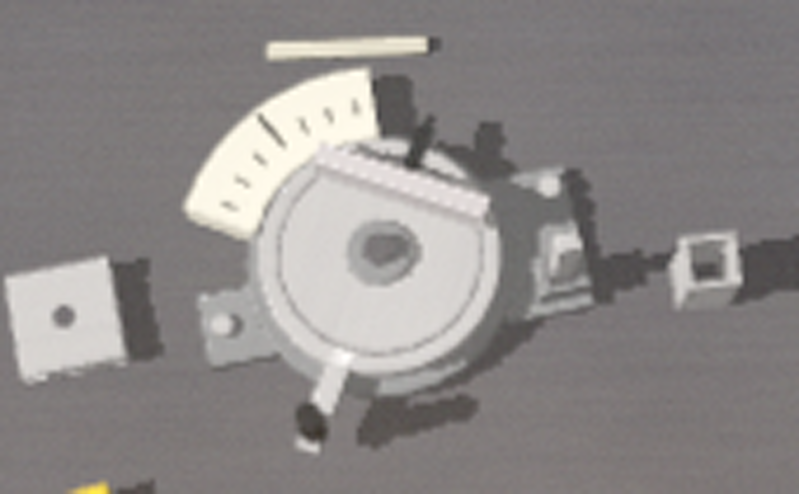

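View pics/c2.png

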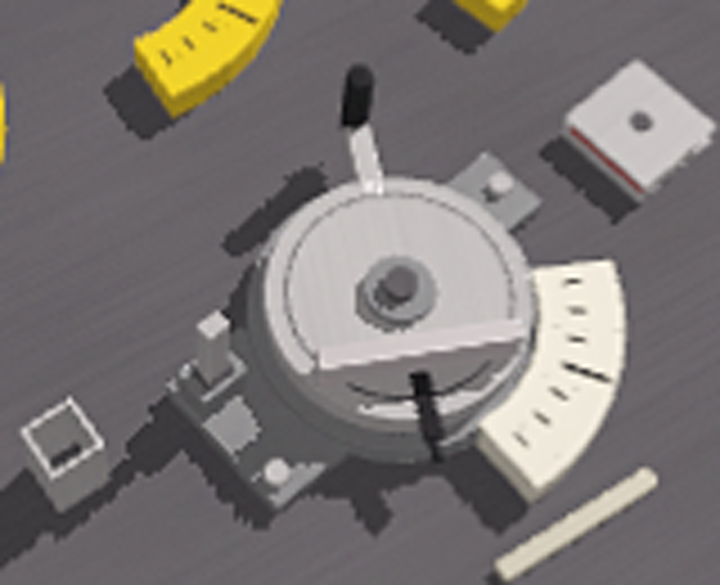

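```bash
cat > fit.py <<'E'
from h import *
from scipy.optimize import least_squares
def T(x,y): return np.array([(x+.5)/4.7-.5+230,(y+.5)/4.7-.5+105])
def S(x,y): return np.array([(x+.5)/4.5-.5+270,(y+.5)/4.5-.5+185])
def pts(p):
    cx,cy,ar,am,ps,l=p
    c=np.array([cx,cy]); e=lambda a:np.array([np.cos(a),np.sin(a)])
    P=lambda xy,z:np.r_[xy,z]
    jx,jy=e(ps),e(ps+np.pi/2); h=c-.035*jx-.115*jy
    return dict(mi=P(c+.103*e(am),.0265),mo=P(c+.133*e(am),.0265),pt=P(c+.103*e(ar),.043),
      post=P(c-.125*e(ar),.088),tip=P(h+.066*np.sin(l)*jx,.034+.066*np.cos(l)),hinge=P(h,.038))
E
python3 - <<'E'
from fit import *
obs=[("top","mi",T(283,145)),("top","mo",T(262,116)),("top","pt",T(430,120)),("top","post",T(315,412)),("top","tip",T(570,243)),("top","hinge",T(563,275)),
("scene","mi",S(566,368)),("scene","mo",S(608,380)),("scene","pt",S(438,456)),("scene","post",S(360,74)),("scene","tip",S(213,323)),("scene","hinge",S(210,377))]
def f(p):
    q=pts(p); return np.concatenate([(proj(n,q[k])[0]-uv)*(0.5 if k=="hinge" else 1) for n,k,uv in obs])
c=unproj("top",T(385,255),.045)[0]
r=least_squares(f,[c[0],c[1],-.2,.6,0,.1],loss="soft_l1")
print(r.x);print(r.fun.reshape(-1,2).round(1))
for k,v in pts(r.x).items():print(k,v.round(4))
print("stub",unproj("top",T(710,245),.055),"mag",unproj("top",T(65,315),.02))
np.save("p.npy",r.x)
E
```

```text
[ 0.61231012  0.01048498 -0.34763164  0.66203883  0.19482121  0.0045172 ]
[[ 0.5  0.6]
 [-0.8 -0.2]
 [ 0.2 -1.1]
 [-1.4  1.2]
 [-0.3  0.2]
 [-0.1 -0.2]
 [-1.2 -0.5]
 [ 0.4  0.8]
 [ 0.2  0.1]
 [-0.2  0.6]
 [-0.4  0.6]
 [ 0.1 -0.5]]
mi [0.6936 0.0738 0.0265]
mo [0.7172 0.0922 0.0265]
pt [ 0.7091 -0.0246  0.043 ]
post [0.4948 0.0531 0.088 ]
tip [ 0.6005 -0.1091  0.1   ]
hinge [ 0.6002 -0.1091  0.038 ]
stub [[ 0.61267431 -0.20406739  0.055     ]] mag [[0.58096431 0.22129561 0.02      ]]
```

```bash
cat >> h.py <<'E'
from scipy.spatial.transform import Rotation as Ro
def togo(xyz,yaw):
    s=robot.read_state();R=Ro.from_euler("xyz",s["eef_rot"])
    d=R.inv().apply(np.array(xyz)-s["ee_pos"])*1000
    y=np.degrees((s["eef_rot"][2]-yaw+np.pi)%(2*np.pi)-np.pi)
    print("t",round(s["time_s"],2),"pos",s["ee_pos"].round(4),"yaw",round(s["eef_rot"][2],3),"F",s["ft_force"].round(1),"-> shift",d.round(1),"turn",y.round(1))
E
python3 -c "
from h import *
togo([.51,.0945,.239],-.348);togo([.51,.0945,.065],-.348)"
```

```text
t 0.1 pos [ 0.1486 -0.5293  0.2387] yaw 0.274 F [ 0.   0.1 -0.6] -> shift [ 5.166e+02 -5.029e+02  3.000e-01] turn 35.6
t 0.1 pos [ 0.1486 -0.5293  0.2387] yaw 0.274 F [ 0.   0.1 -0.6] -> shift [ 516.5 -502.7  174.3] turn 35.6
```

Emit:
jog_arm(
  targets=[
    [35, -34, 0, 3, 0],
    [70, -68, 0, 6, 0],
    [105, -102, 0, 9, 0],
    [140, -136, 0, 12, 0],
    [175, -170, 0, 15, 0],
  ],
)

```text
time_s: 0.6
ee_pos: [0.2716, -0.3168, 0.239]
eef_rot: [-3.141, -0.0, 0.009]
ft_force: [1.0, -0.7, -0.3]
grip_width: 0.0127
grip_force: 0.0
```

```bash
python3 -c "
from h import *
togo([.51,.0945,.239],-.348)"
```

```text
t 0.6 pos [ 0.2716 -0.3168  0.239 ] yaw 0.009 F [ 1.  -0.7 -0.3] -> shift [ 2.422e+02 -4.091e+02  1.000e-01] turn 20.5
```

Emit:
jog_arm(
  targets=[
    [25, -42, 0, 3, 0],
    [50, -84, 0, 6, 0],
    [75, -126, 0, 9, 0],
    [100, -168, 0, 12, 0],
    [125, -210, 0, 15, 0],
  ],
)

```text
time_s: 1.1
ee_pos: [0.3942, -0.1051, 0.2392]
eef_rot: [3.142, -0.0, -0.252]
ft_force: [1.9, -1.1, 0.2]
grip_width: -0.0001
grip_force: 0.0
```

```bash
python3 -c "
from h import *
togo([.51,.0945,.239],-.348)"
```

```text
t 1.1 pos [ 0.3942 -0.1051  0.2392] yaw -0.252 F [ 1.9 -1.1  0.2] -> shift [ 6.240e+01 -2.221e+02  2.000e-01] turn 5.5
```

Emit:
jog_arm(
  targets=[
    [14, -46, 0, 2, 0],
    [28, -92, 0, 3, 0],
    [42, -138, 0, 4, 0],
    [52, -182, 0, 5, 0],
    [62, -222, 0, 5.5, 0],
  ],
)

```text
time_s: 1.6
ee_pos: [0.4335, -0.1144, 0.2392]
eef_rot: [-3.102, 0.002, -0.282]
ft_force: [-0.6, -0.4, 0.2]
grip_width: 0.0
grip_force: 0.0
```

Emit:
jog_arm(
  targets=[
    [0, 0, 0, 0, 0],
    [0, 0, 0, 0, 0],
  ],
)

```text
time_s: 1.8
ee_pos: [0.4334, -0.1134, 0.2394]
eef_rot: [-3.101, 0.001, -0.28]
ft_force: [-0.2, 0.1, -0.1]
grip_width: -0.0003
grip_force: 0.0
```

```bash
python3 -c "
from h import *
togo([.51,.0945,.065],-.348)
save('top','t2.png',(230,90,400,215),4.7)"
```

```text
t 1.8 pos [ 0.4334 -0.1134  0.2394] yaw -0.28 F [-0.2  0.1 -0.1] -> shift [  16.4 -213.8  183.1] turn 3.9
```

View pics/t2.png

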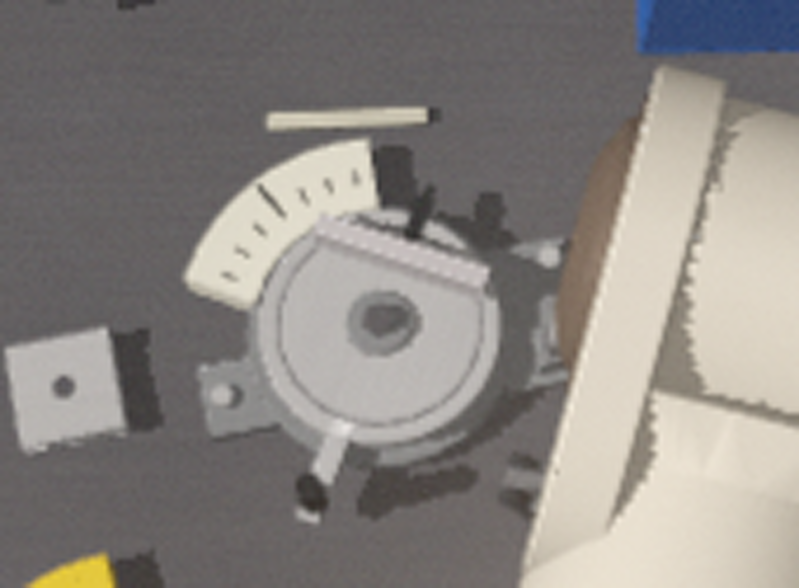

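The jig is unchanged: pointer at crop (425,205), mark at (270,200). The arm stopped short with a slight tilt, so I'll check the joints.

```bash
python3 -c "
from h import *
s=robot.read_state();print(s['q'].round(3),s['ee_pos'],s['eef_rot'])"
```

```text
[-0.28  -0.154 -0.059  1.668  0.04   3.141] [ 0.43338571 -0.11313775  0.2393796 ] [-3.10135030e+00  1.40633836e-03 -2.79208894e-01]
```

Emit:
jog_arm(
  targets=[
    [0, 0, 0, -8.5, 0],
    [5, -40, 0, -17, 0],
    [10, -80, 0, -25, 0],
    [10, -120, 0, -34, 0],
    [10, -160, 0, -42, 0],
  ],
)

```text
time_s: 2.35
ee_pos: [0.4873, 0.0398, 0.246]
eef_rot: [-3.111, -0.027, 0.46]
ft_force: [0.9, -0.2, -0.7]
grip_width: -0.0001
grip_force: 0.0
```

```bash
python3 -c "
from h import *
togo([.5084,.0907,.239],1.223)"
```

```text
t 2.35 pos [0.4873 0.0398 0.246 ] yaw 0.46 F [ 0.9 -0.2 -0.7] -> shift [ 41.4 -36.    9.2] turn -43.7
```

Emit:
jog_arm(
  targets=[
    [10, -9, 0, -8.5, 0],
    [20, -18, 0, -17, 0],
    [30, -27, 5, -25.5, 0],
    [41, -36, 9, -34, 0],
    [41, -36, 9, -42.5, 0],
  ],
)

```text
time_s: 2.85
ee_pos: [0.5083, 0.0902, 0.2383]
eef_rot: [-3.136, -0.04, 1.204]
ft_force: [-0.2, -0.5, -0.7]
grip_width: 0.0002
grip_force: 0.0
```

```bash
python3 -c "
from h import *
togo([.5084,.0907,.062],1.223)"
```

```text
t 2.85 pos [0.5083 0.0902 0.2383] yaw 1.204 F [-0.2 -0.5 -0.7] -> shift [ -6.5   0.9 176.2] turn -1.1
```

Emit:
jog_arm(
  targets=[
    [-2, 0, 45, -1, 0],
    [-4, 0, 90, -1, 0],
    [-5, 0, 130, -1, 0],
    [-6, 0, 165, -1, 0],
    [-6, 0, 176, -1, 0],
  ],
)

```text
time_s: 3.35
ee_pos: [0.5056, 0.09, 0.0593]
eef_rot: [-3.133, -0.038, 1.214]
ft_force: [-1.2, 0.0, -0.1]
grip_width: 0.0002
grip_force: 0.0
```

```bash
cat > goal.py <<'E'
from fit import *; import sys
# TCP pose with the finger side face against the post for ring angle a (world), gap mm
def goal(a,gap=0,z=.062):
    p=np.load("p.npy"); post=p[:2]-.125*np.array([np.cos(a),np.sin(a)])
    t=np.array([np.sin(a),-np.cos(a)])
    togo([*(post-t*(.020+gap/1000)),z],a+np.pi/2)
if __name__=="__main__":
    for a in sys.argv[1:]: goal(*map(float,a.split(",")))
E
python3 goal.py -.348,0 -.148 .052
```

```text
t 3.35 pos [0.5056 0.09   0.0593] yaw 1.214 F [-1.2  0.  -0.1] -> shift [-18.2   2.5  -3.4] turn -0.5
t 3.35 pos [0.5056 0.09   0.0593] yaw 1.214 F [-1.2  0.  -0.1] -> shift [-43.4   1.3  -4.3] turn -12.0
t 3.35 pos [0.5056 0.09   0.0593] yaw 1.214 F [-1.2  0.  -0.1] -> shift [-68.4   5.   -5.3] turn -23.4
```

Emit:
jog_arm(
  targets=[
    [-10, 2, -3, 0, 0],
    [-18, 2, -3, -0.5, 0],
    [-27, 2, -3, -4, 0],
    [-35, 2, -4, -8, 0],
    [-43, 1.5, -4, -12, 0],
  ],
)

```text
time_s: 3.85
ee_pos: [0.4954, 0.0488, 0.0678]
eef_rot: [3.134, -0.042, 1.427]
ft_force: [2.7, 2.1, 0.2]
grip_width: -0.0
grip_force: 1.3
```

```bash
python3 goal.py .052 .252
```

```text
t 3.85 pos [0.4954 0.0488 0.0678] yaw 1.427 F [2.7 2.1 0.2] -> shift [-26.1  -5.4   4.7] turn -11.2
t 3.85 pos [0.4954 0.0488 0.0678] yaw 1.427 F [2.7 2.1 0.2] -> shift [-51.1  -1.9   3.7] turn -22.7
```

Emit:
jog_arm(
  targets=[
    [-10, -4, 3, -4, 0],
    [-20, -5, 4, -8, 0],
    [-30, -5, 4, -12, 0],
    [-40, -4, 4, -17, 0],
    [-51, -2, 4, -22, 0],
  ],
)

```text
time_s: 4.35
ee_pos: [0.4863, -0.0012, 0.0622]
eef_rot: [3.118, -0.035, 1.812]
ft_force: [1.2, 3.4, 1.6]
grip_width: -0.0
grip_force: 1.5
```

```bash
python3 goal.py .352 .452 .552
```

```text
t 4.35 pos [ 0.4863 -0.0012  0.0622] yaw 1.812 F [1.2 3.4 1.6] -> shift [-12.7  -1.3  -0.3] turn -6.3
t 4.35 pos [ 0.4863 -0.0012  0.0622] yaw 1.812 F [1.2 3.4 1.6] -> shift [-25.4  -1.2  -0.7] turn -12.1
t 4.35 pos [ 0.4863 -0.0012  0.0622] yaw 1.812 F [1.2 3.4 1.6] -> shift [-37.9   0.1  -1.1] turn -17.8
```

Emit:
jog_arm(
  targets=[
    [-10, -1, 0, -5, 0],
    [-19, -1, 0, -9, 0],
    [-28, -1, 0, -13, 0],
    [-38, 0, -1, -18, 0],
    [-38, 0, -1, -18, 0],
  ],
)

```text
time_s: 4.85
ee_pos: [0.4949, -0.0389, 0.0611]
eef_rot: [3.11, -0.026, 2.122]
ft_force: [-0.3, 0.6, 0.7]
grip_width: -0.0001
grip_force: 0.0
```

Run:
```python
from goal import *
goal(.6);goal(.662)
save('top','t3.png',(262,108,362,208),6)
```

```text
t 4.85 pos [ 0.4949 -0.0389  0.0611] yaw 2.122 F [-0.3  0.6  0.7] -> shift [-5.5  0.1 -1. ] turn -2.8
t 4.85 pos [ 0.4949 -0.0389  0.0611] yaw 2.122 F [-0.3  0.6  0.7] -> shift [-13.3  -0.6  -1.3] turn -6.3
```

View pics/t3.png

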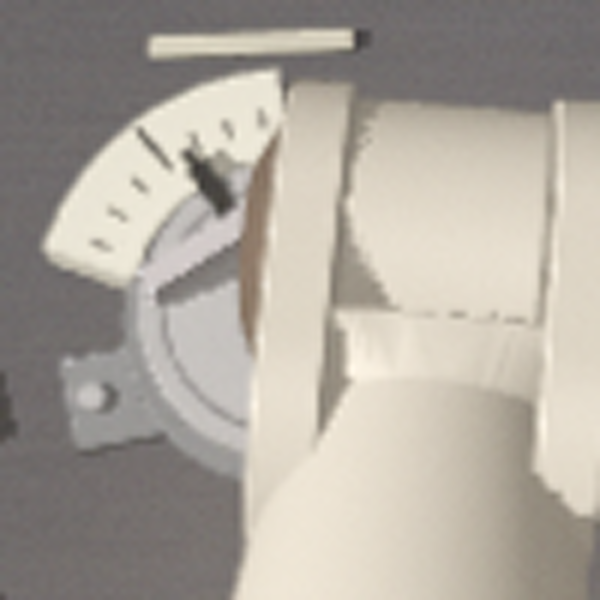

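The pointer tip is at crop (187,152), just clockwise of the long mark, which runs from (141,129) to (171,167).

```bash
cat > ang.py <<'E'
from goal import *
def meas(tips,marks,o=(262,108),k=6):
    p=np.load("p.npy")
    g=lambda q,z:unproj("top",(np.array(q,float)+.5)/k-.5+o,z)[:,:2]-p[:2]
    for n,q,z in(("ptr",tips,.043),("mark",marks,.027)):
        v=g(q,z);print(n,np.arctan2(v[:,1],v[:,0]).round(3),np.linalg.norm(v,axis=1).round(4))
E
python3 -c "
from ang import *
meas([(187,152),(222,208)],[(171,167),(141,129)])
q=pts(np.r_[np.load('p.npy')[:2],.56,.662,0,0]);print((proj('top',q['pt'])-[262,108])*6,(proj('top',q['mi'])-[262,108])*6)"
```

```text
ptr [0.566 0.583] [0.1012 0.0652]
mark [0.655 0.652] [0.105  0.1319]
[[183.61026024 146.10011035]] [[169.7972585  168.53075054]]
```

Emit:
jog_arm(
  targets=[
    [-2, 0, 0, -1, 0],
    [-4, 0, 0, -2, 0],
    [-6, 0, 0, -3, 0],
    [-8, 0, 0, -4, 0],
    [-8, 0, 0, -4, 0],
  ],
)

```text
time_s: 5.4
ee_pos: [0.498, -0.0444, 0.0584]
eef_rot: [3.111, -0.026, 2.193]
ft_force: [0.1, 2.0, 1.3]
grip_width: -0.0
grip_force: 0.6
```

Run:
```python
from goal import *
goal(.655)
a=robot.snapshot('top')[115:150,270:310,::-1];b=robot.snapshot('scene')[235:300,335:415,::-1]
k=dict(interpolation=cv2.INTER_CUBIC)
cv2.imwrite('pics/t4.png',np.hstack([cv2.resize(a,(400,350),**k),cv2.resize(b,(400,350),**k)]))
```

```text
t 5.4 pos [ 0.498  -0.0444  0.0584] yaw 2.193 F [0.1 2.  1.3] -> shift [-6.  -0.6 -3.7] turn -1.9
```

View pics/t4.png

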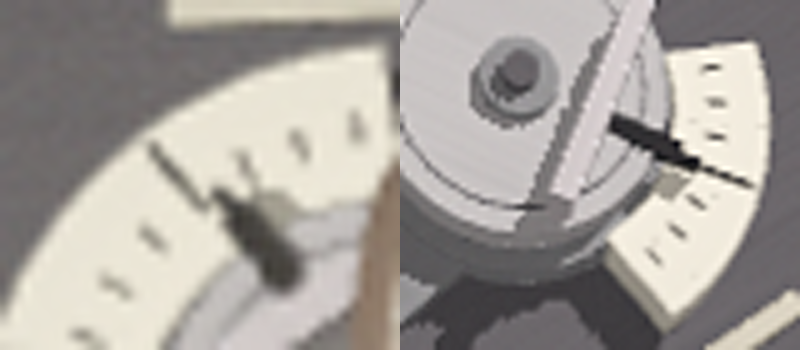

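The top view has the tip at (216,190), just short of the mark, which runs (207,207)–(152,147). The scene view has them almost aligned, with the tip at (698,164) and the mark's outer end at (752,186).

```bash
python3 -c "
from ang import *
meas([(216,190),(280,275)],[(207,207),(152,147)],(270,115),10)
p=np.load('p.npy')
for n,q,z in(('tip',(298,164),.037),('root',(215,122),.043),('mo',(352,186),.027),('m',(325,175),.027)):
  v=unproj('scene',np.array([q[0]/5+335-.4,q[1]/5.385+235-.4]),z)[0,:2]-p[:2];print(n,np.arctan2(v[1],v[0]).round(3),np.linalg.norm(v).round(4))
"
```

```text
ptr [0.618 0.617] [0.1023 0.0676]
mark [0.648 0.661] [0.1052 0.1321]
tip 0.633 0.102
root 0.64 0.0549
mo 0.674 0.132
m 0.678 0.1171
```

Emit:
jog_arm(
  targets=[
    [-1.5, 0, -1, -0.7, 0],
    [-3, 0, -2, -1.4, 0],
    [-4.8, 0, -2, -2, 0],
    [-4.8, 0, -2, -2, 0],
  ],
)

```text
time_s: 5.9
ee_pos: [0.5007, -0.0486, 0.0602]
eef_rot: [3.11, -0.025, 2.227]
ft_force: [-1.3, 1.5, -0.5]
grip_width: -0.0
grip_force: 0.8
```

Run:
```python
from goal import *
goal(.655)
a=robot.snapshot('top')[115:150,270:310,::-1];b=robot.snapshot('scene')[245:295,365:415,::-1]
k=dict(interpolation=cv2.INTER_CUBIC)
cv2.imwrite('pics/t5.png',np.hstack([cv2.resize(a,(400,350),**k),cv2.resize(b,(350,350),**k)]))
```

```text
t 5.9 pos [ 0.5007 -0.0486  0.0602] yaw 2.227 F [-1.3  1.5 -0.5] -> shift [-1.1 -0.4 -1.8] turn 0.1
```

View pics/t5.png

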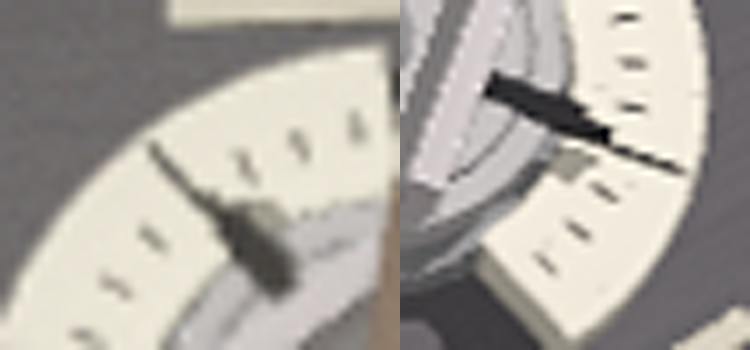

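The pointer now nearly continues the mark line in both views. In the top view its root is (277,282), its tip about (218,203), and the mark's outer end (152,147).

```bash
python3 -c "
from ang import *
meas([(217,202),(278,281)],[(190,190),(152,147)],(270,115),10)
p=np.load('p.npy')
for n,q,z in(('tip',(208,134),.037),('root',(92,84),.043),('mo',(283,172),.027),('m',(240,155),.027)):
  v=unproj('scene',np.array([q[0]/7+365-.4,q[1]/7+245-.4]),z)[0,:2]-p[:2];print(n,np.arctan2(v[1],v[0]).round(3),np.linalg.norm(v).round(4))
for a in (.63,.655,.68):
  q=pts(np.r_[p[:2],a,.655,0,0])['pt'];print(a,(proj('top',q)-[270,115])*10)
"
```

```text
ptr [0.638 0.642] [0.0989 0.0664]
mark [0.655 0.661] [0.113  0.1321]
tip 0.669 0.1011
root 0.675 0.0546
mo 0.674 0.1321
m 0.68 0.1151
0.63 [[206.90101827 186.03758075]]
0.655 [[200.292282   190.81809859]]
0.68 [[193.80499012 195.75368245]]
```

Within about 1 mm at the tip. I'll nudge 1 mm more, then back off and lift.

Emit:
jog_arm(
  targets=[
    [-1, 0, 0, 0, 0],
    [-1, 0, 0, 0, 0],
    [5, 0, 0, 0, 0],
    [20, 0, 0, 0, 0],
    [25, 0, -30, 0, 0],
  ],
)

```text
time_s: 6.5
ee_pos: [0.4822, -0.0283, 0.088]
eef_rot: [3.114, -0.029, 2.227]
ft_force: [0.1, 0.6, 0.0]
grip_width: 0.0002
grip_force: 0.0
```

Emit:
jog_arm(
  targets=[
    [0, 0, -45, 0, 0],
    [0, 0, -90, 0, 0],
    [0, 0, -120, 0, 0],
  ],
)

```text
time_s: 6.8
ee_pos: [0.4838, -0.0336, 0.2144]
eef_rot: [3.107, -0.023, 2.227]
ft_force: [0.0, -0.5, 0.9]
grip_width: 0.0002
grip_force: 0.0
```

```bash
cat > lock.py <<'E'
from fit import *; import sys
p=np.load("p.npy");h=pts(p)["hinge"][:2];jx=np.array([np.cos(p[4]),np.sin(p[4])])
for a in sys.argv[1:]:
    u,z=map(float,a.split(","))   # mm: leading bottom corner
    togo([*(h+(u-15)/1000*jx),(z+8)/1000],p[4]+np.pi/2)
E
python3 lock.py -31,207 -31,80
```

```text
t 6.8 pos [ 0.4838 -0.0336  0.2144] yaw 2.227 F [ 0.  -0.5  0.9] -> shift [-110.3    5.    -2.9] turn 26.5
t 6.8 pos [ 0.4838 -0.0336  0.2144] yaw 2.227 F [ 0.  -0.5  0.9] -> shift [-113.2    0.7  124. ] turn 26.5
```

Emit:
jog_arm(
  targets=[
    [-40, 2, -1, 8, 0],
    [-80, 4, -2, 16, 0],
    [-110, 5, -3, 24, 0],
    [-110, 5, -3, 26.5, 0],
    [-110, 5, -3, 26.5, 0],
  ],
)

```text
time_s: 7.3
ee_pos: [0.5549, -0.1184, 0.211]
eef_rot: [3.125, -0.037, 1.763]
ft_force: [-0.6, -0.9, -0.3]
grip_width: -0.0001
grip_force: 0.0
```

```bash
python3 lock.py -31,80
```

```text
t 7.3 pos [ 0.5549 -0.1184  0.211 ] yaw 1.763 F [-0.6 -0.9 -0.3] -> shift [ -4.2  -1.8 123. ] turn -0.1
```

Emit:
jog_arm(
  targets=[
    [-1, -1, 40, 0, 0],
    [-3, -2, 80, 0, 0],
    [-4, -2, 110, 0, 0],
    [-4, -2, 123, 0, 0],
    [-4, -2, 123, 0, 0],
  ],
)

```text
time_s: 7.8
ee_pos: [0.5539, -0.1171, 0.0871]
eef_rot: [3.126, -0.037, 1.766]
ft_force: [0.1, 0.2, -0.5]
grip_width: 0.0
grip_force: 0.0
```

```bash
python3 lock.py -6,82 9,82 23,77 36,68 45,55
```

```text
t 7.8 pos [ 0.5539 -0.1171  0.0871] yaw 1.766 F [ 0.1  0.2 -0.5] -> shift [-1.  26.  -2.5] turn 0.0
t 7.8 pos [ 0.5539 -0.1171  0.0871] yaw 1.766 F [ 0.1  0.2 -0.5] -> shift [-1.  41.  -2.3] turn 0.0
t 7.8 pos [ 0.5539 -0.1171  0.0871] yaw 1.766 F [ 0.1  0.2 -0.5] -> shift [-1.2 54.9  2.9] turn 0.0
t 7.8 pos [ 0.5539 -0.1171  0.0871] yaw 1.766 F [ 0.1  0.2 -0.5] -> shift [-1.6 67.8 12.1] turn 0.0
t 7.8 pos [ 0.5539 -0.1171  0.0871] yaw 1.766 F [ 0.1  0.2 -0.5] -> shift [-2.1 76.6 25.2] turn 0.0
```

Run:
```python
from goal import *
a=robot.snapshot('top')[115:150,270:310,::-1];b=robot.snapshot('scene')[245:295,365:415,::-1]
k=dict(interpolation=cv2.INTER_CUBIC)
cv2.imwrite('pics/t6.png',np.hstack([cv2.resize(a,(400,350),**k),cv2.resize(b,(350,350),**k)]))
```

```text
(no output)
```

View pics/t6.png

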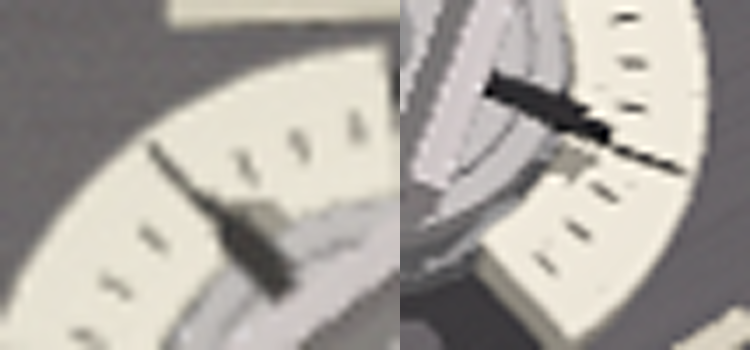

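The pointer continues the mark line in both views, with the top tip at about (216,204) and the mark running out to (152,147). Now I'll push the handle over.

Emit:
jog_arm(
  targets=[
    [-1, 14, -2, 0, 0],
    [-1, 26, -2, 0, 0],
    [-1, 34, -2, 0, 0],
    [-1, 41, -2, 0, 0],
    [-1, 48, 0, 0, 0],
  ],
)

```text
time_s: 8.4
ee_pos: [0.603, -0.1099, 0.0895]
eef_rot: [3.124, -0.036, 1.764]
ft_force: [-3.0, -0.6, 3.8]
grip_width: -0.0003
grip_force: 1.5
```

```bash
python3 lock.py 23,76 30,72 36,67 41,61 45,53 49,46 50,41
```

```text
t 8.4 pos [ 0.603  -0.1099  0.0895] yaw 1.764 F [-3.  -0.6  3.8] -> shift [1.1 5.4 5.6] turn -0.1
t 8.4 pos [ 0.603  -0.1099  0.0895] yaw 1.764 F [-3.  -0.6  3.8] -> shift [ 0.9 12.3  9.8] turn -0.1
t 8.4 pos [ 0.603  -0.1099  0.0895] yaw 1.764 F [-3.  -0.6  3.8] -> shift [ 0.7 18.2 14.9] turn -0.1
t 8.4 pos [ 0.603  -0.1099  0.0895] yaw 1.764 F [-3.  -0.6  3.8] -> shift [ 0.5 23.1 20.9] turn -0.1
t 8.4 pos [ 0.603  -0.1099  0.0895] yaw 1.764 F [-3.  -0.6  3.8] -> shift [ 0.3 27.  29. ] turn -0.1
t 8.4 pos [ 0.603  -0.1099  0.0895] yaw 1.764 F [-3.  -0.6  3.8] -> shift [ 0.  30.8 36.1] turn -0.1
t 8.4 pos [ 0.603  -0.1099  0.0895] yaw 1.764 F [-3.  -0.6  3.8] -> shift [-0.2 31.7 41.1] turn -0.1
```

Emit:
jog_arm(
  targets=[
    [1, 6, 6, 0, 0],
    [1, 12, 10, 0, 0],
    [1, 18, 15, 0, 0],
    [0.5, 23, 21, 0, 0],
    [0.5, 27, 29, 0, 0],
  ],
)

```text
time_s: 8.9
ee_pos: [0.6302, -0.1029, 0.0607]
eef_rot: [3.122, -0.036, 1.765]
ft_force: [1.3, -1.3, 5.7]
grip_width: 0.0002
grip_force: 2.4
```

```bash
python3 lock.py 49,46 50,41
```

```text
t 8.9 pos [ 0.6302 -0.1029  0.0607] yaw 1.765 F [ 1.3 -1.3  5.7] -> shift [-0.5  3.2  6.7] turn -0.1
t 8.9 pos [ 0.6302 -0.1029  0.0607] yaw 1.765 F [ 1.3 -1.3  5.7] -> shift [-0.7  4.1 11.8] turn -0.1
```

Emit:
jog_arm(
  targets=[
    [0, 2, 4, 0, 0],
    [0, 3, 7, 0, 0],
    [0, 4, 10, 0, 0],
    [0, 4, 13, 0, 0],
    [0, 4, 13, 0, 0],
  ],
)

```text
time_s: 9.4
ee_pos: [0.6334, -0.1021, 0.0517]
eef_rot: [3.121, -0.035, 1.764]
ft_force: [-9.7, -0.4, 28.8]
grip_width: -0.0003
grip_force: 14.9
```

The force has risen to 29 N with the fingertips at z 0.044, so the handle is on its stop. I'll lift straight up and check.

Emit:
jog_arm(
  targets=[
    [0, 0, -5, 0, 0],
    [0, 0, -40, 0, 0],
    [0, 0, -85, 0, 0],
    [0, 0, -130, 0, 0],
    [0, -20, -160, 0, 0],
  ],
)

```text
time_s: 9.9
ee_pos: [0.6126, -0.1116, 0.2091]
eef_rot: [3.123, -0.036, 1.765]
ft_force: [-0.2, 1.2, 0.2]
grip_width: 0.0001
grip_force: 0.0
```

Emit:
jog_arm(
  targets=[
    [30, -40, 0, 0, 0],
    [60, -80, 0, 0, 0],
    [80, -120, 0, 0, 0],
    [80, -160, 0, 0, 0],
    [80, -160, 0, 0, 0],
  ],
)

```text
time_s: 10.4
ee_pos: [0.4356, -0.0639, 0.2075]
eef_rot: [3.125, -0.037, 1.764]
ft_force: [1.1, 0.2, 1.7]
grip_width: -0.0001
grip_force: 0.0
```

Run:
```python
from goal import *
togo([.45,-.1,.2],1.7)
a=robot.snapshot('top')[115:150,270:310,::-1];b=robot.snapshot('scene')[225:305,295:415,::-1]
k=dict(interpolation=cv2.INTER_CUBIC)
cv2.imwrite('pics/t7.png',np.hstack([cv2.resize(a,(320,280),**k),cv2.resize(b,(420,280),**k)]))
```

```text
t 10.4 pos [ 0.4356 -0.0639  0.2075] yaw 1.764 F [1.1 0.2 1.7] -> shift [-38.4   7.1   6.2] turn 3.7
```

View pics/t7.png

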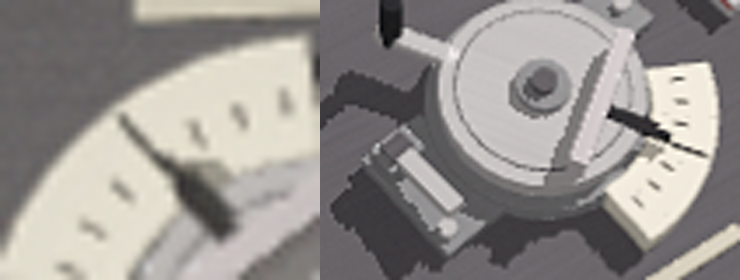

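The handle lies flat, from (405,155) to (455,205). The pointer is still on the long mark, with its tip at (665,137) in the scene view, and the robot is clear of everything.

```bash
python3 -c "
from station import robot
print(robot.sign_off())"
```

```text
the job is handed in; nothing more can be done
None
```

I pushed the pointer onto the long mark (about 1 mm off, judged from the camera images) and the locking handle down to its stop without shifting the setting; the job is handed in, but the station returned no verdict.

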